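# Find and mark the setting stroke on a hand-lever press

### The arm

A 7-joint arm with a two-finger parallel gripper is mounted at the origin on a cart in front of the work surface, level with it; the furniture and walls round the work are solid. World frame = base frame: x ahead of the robot, y to its left, z up, the work surface at z = 0. Lengths are in mm, angles in rad, forces in N, time in s.
With the tool pointing down it reaches from about 350 to 900 mm from the base axis. Payload 19.9 kg.
Tool frame: the origin (TCP) lies at the very end of the fingers, on their centre line; the grasp point (between the pads) lies r.grip_point_offset behind it (r.grip_point_offset is the distance from the TCP to the grasp point, in mm); y points along the fingers, x is the direction in which the jaws open and shut, and the axes are right-handed (so a half turn about y gives the same grasp; the last joint's range is limited). The gripper opens to 94 mm and grips with 3 to 60 N. Pads are 16 mm wide; open, the fingers measure 119 mm over their backs; the gripper's body (75 mm by 177 mm) begins 78 mm behind the grasp point.
Start: joints at [-1.244, 0.417, -0.01, 1.614, 0.005, 1.111, -0.053], TCP at [225.299, 582.957, 205.425] pointing down, gripper open.
Joint ranges: [-2.81, 2.81], [-0.39, 2.02], [-1.27, 1.25], [0.06, 2.57], [-1.19, 4.33], [0.19, 2], [-2.82, 2.82]. Speed limits (rad/s): [1.89, 1.89, 2.39, 2.39, 3.01, 3.01, 3.01].

### API

Orientations are given as a rotation vector (axis times angle).
In Python, from cell import r, imaging gives the robot as it stands.
- The arm moves only by the shell command python3 -m crank 'ROWS' [FORCE]. ROWS is JSON, a list of rows, each a list of 3 entries, a list of its own where there are three numbers: the shift along the tool's x, y, z in mm, then the turn, a rotation vector about the tool's x, y, z in degrees, then the opening in per cent of the stroke, from 0 (shut) to 100 (fully open). In form: [[[x, y, z], [ax, ay, az], claw], ...]. A call has 1 to 20 rows; each row shifts and turns the pose as measured when the row begins, along the tool's axes as they then stand; what a row does not reach is not made up. A row lasts 1/10 s, in which the tool goes at most 50 mm and 8.59 degrees, less where a joint would pass 70% of its speed; a pose out of reach is approached as far as the arm can. A call with a gripper value outside its range is refused whole. The fingers move at their own pace and stop on an object; FORCE is the grip in N (left out, the last holds). Time passes only in rows, so rows that do not move let the fingers close. It gives the time, the measured TCP pose, the force and the opening at its end, in the units of the state.
- r.state(): the state, without advancing time (a new reading comes with each control period).
- imaging.camera(name): name is "scene" or "top" or "wrist"; returns a dict with "image" (480x640x3 uint8, blue, green, red), "range_z" (480x640 float32, mm along the optical axis (not along the pixel's ray), 0 where there is no reading), "camera_matrix" (3x3 intrinsics, pixels), "world_from_camera" (4x4, takes a point from camera to world coordinates). Camera axes: x right, y down, z forward; pixel columns grow to the right and rows downward; lengths in mm; the calibration is good to about 2 mm. The wrist camera is an equidistant fisheye: a pixel r from the principal point sees the ray r / f radians off the axis. A picture is of the moment at which its call begins.
- r.finish_job(): hands the job in, once; it reports no verdict.
The state is a dict: "clock": time; "joints": joint angles; "joint_vel": joint speeds; "tau": joint torques, N m; "position": TCP position; "tool_rot": TCP orientation; "wrist_force": force on the tool from outside, world axes, zero at the start; "wrist_torque": the same for the moment, N m; "finger_gap": finger opening in mm.
Only numpy, scipy, OpenCV 4.12 (cv2) and the standard library are available. Lean on these libraries where they do the work, as an engineer would, in place of code of your own. Each camera call takes 0.05 s, during which the arm holds its last target.

### The job

A rivet nut of unknown length sits inside the hand-lever press and we need its setting stroke: press the lever down by the round pad at its end until the resistance clearly firms up, without forcing it further, and leave the lever there. Then note how far it went by lowering the marker on the scale post until its thin pointer is level with the top of the lever's pad, and let go. Leave the mug, the sample strip and the mandrel where they are.

Things in the scene. Friction and masses are not known exactly. Their poses are not given: they have to be found in the camera images.
- press: Grey bench hand-lever press, fixed to the table: base plate 12 mm thick (x -80..170, y -60..175 mm), tower 155 mm high (x 30..135, y -36..36), scale post 220 mm high at x -30, y 150. Origin on the table under the lever's centre line; z up, x from the lever's pad to the tower, y to the side of the post. Place and yaw vary.
- lever: Steel lever. Origin on its level hinge axis (x 100, y 0, z 125 mm in the press's frame). At the top of its range its axes are parallel to the press's and it slopes up by 0.15 rad towards its pad, at -x; pressing turns it down. No return spring: friction (1 to 2 N at the pad) holds it where it is left. The nut it meets is hidden in the tower; released, it stays down on the nut.
- lever_pad (a point): Centre of the top face of the round black pad (34 mm across) at the lever's end, 200 mm from the hinge; press here. 155 to 165 mm high at the start. Moves freely at 1 to 2 N until, 90 to 142 mm high (differs each time), it meets the nut; then the force rises by about 2 N per mm. 8 to 15 N is clearly firm; over 25 N spoils the nut. No obstacle within 60 mm beside or above it.
- marker_pointer (a point): Tip of the marker's thin steel pointer, which sticks out from the post towards the lever and ends 75 mm beside the lever's centre line (x -96, y 75 mm in the press's frame). Its height is the reading: 160 to 190 mm at the start, above all possible readings; it can go down to 80 mm. Its axes are parallel to the press's.
- marker_tab (a point): Centre of the marker's grip, an upright steel tab 26 mm (press x) by 14 mm (press y), reaching 16 mm above and below this point; at x -125, y 150 mm in the press's frame, 22 mm above the pointer. Collar, forward arm, tab and pointer are one piece that slides straight up and down the post; friction of about 3 N holds it where it is left.
- mug_center (a point): Centre of a white mug (78 mm across, 97 mm high) standing on the table; bystander.
- strip_center (a point): Centre of a small riveted sample strip (24 x 102 x 8 mm) lying on the table; bystander.
- mandrel_center (a point): Centre of a threaded mandrel (18 mm across, 40 mm high) standing on the press's base plate, between the lever and the scale post; bystander.

How it is judged:
By the outcome, as a careful person would: the job done as asked, in the order asked, and still so for the second after the job is handed in, with the robot touching nothing.
It also fails if it takes over 58 s, if anything falls off the work surface, if the arm or the gripper's body presses on something with over 40 N, if the wrist force passes 120 N, or if a joint passes its speed limit or range.

## Working session

There is one attempt and no reset: what is moved stays moved. The work goes in short steps, Python scripts to look and compute and a shell command to move; the robot and the scene stay as the last step left them, time stands still between calls to the robot, and variables do not carry over. Pictures are saved under pics/ and viewed, and the job is handed in when it is done.

```bash
ls; mkdir -p pics
python3 - <<'E'
from cell import r, imaging
import cv2,numpy as np
s=r.state()
for k,v in s.items(): print(k,v)
print(r.grip_point_offset)
for n in("scene","top","wrist"):
    c=imaging.camera(n); cv2.imwrite(f"pics/{n}0.png",c["image"]); np.savez(f"{n}0.npz",**c)
    print(n,c["camera_matrix"].tolist(),np.round(c["world_from_camera"],3).tolist())
E
```

```text
pics
clock 0.0
joints [-1.24350537  0.41798399 -0.01030176  1.61420151  0.00467525  1.11072633
 -0.05296943]
joint_vel [-7.19107101e-04  1.73661107e-03  7.09283421e-04  5.00172710e-05
 -7.61006924e-04 -1.12003129e-03 -5.66600759e-04]
tau [-4.47472976e-04 -8.51269627e+01  6.38533272e-01 -4.25999200e+01
 -4.88707423e-02  1.86373416e-02  7.67365077e-05]
position [225.16604406 582.59664328 204.8075638 ]
tool_rot [-1.36220044 -0.93267071  0.9343628 ]
wrist_force [-0.13679423  0.55391972 -0.46349266]
wrist_torque [ 0.03923912 -0.02035485 -0.01252837]
finger_gap 93.64723390064223
18.8
scene [[552.0662719726367, 0.0, 316.7245149259296], [0.0, 552.0662719726367, 224.80952222724665], [0.0, 0.0, 1.0]] [[0.752, -0.443, 0.489, -78.622], [-0.659, -0.525, 0.538, -694.58], [0.018, -0.727, -0.687, 1058.817], [0.0, 0.0, 0.0, 1.0]]
top [[566.8270403607761, 0.0, 328.5712699564478], [0.0, 566.8270403607761, 236.94120732209134], [0.0, 0.0, 1.0]] [[0.052, -0.973, 0.225, 298.979], [-0.999, -0.05, 0.015, 8.055], [-0.003, -0.225, -0.974, 1380.493], [0.0, 0.0, 0.0, 1.0]]
wrist [[371.64829954431775, 0.0, 324.52821594267914], [0.0, 371.64829954431775, 234.70928764830248], [0.0, 0.0, 1.0]] [[0.362, 0.902, 0.234, 156.657], [0.932, -0.35, -0.092, 610.028], [-0.001, 0.252, -0.968, 384.352], [0.0, 0.0, 0.0, 1.0]]
```

View pics/scene0.png

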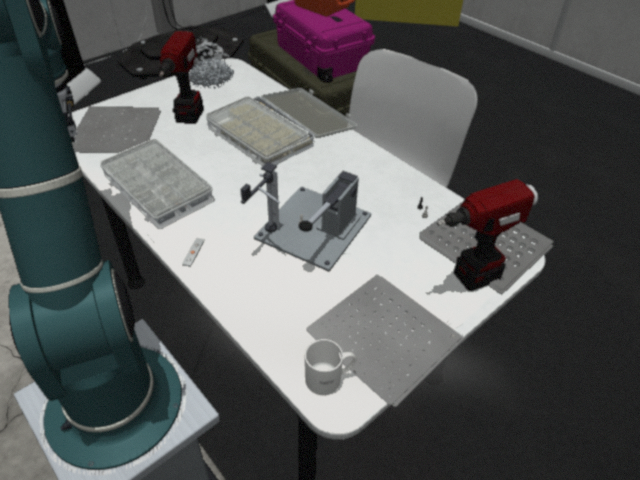

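View pics/top0.png

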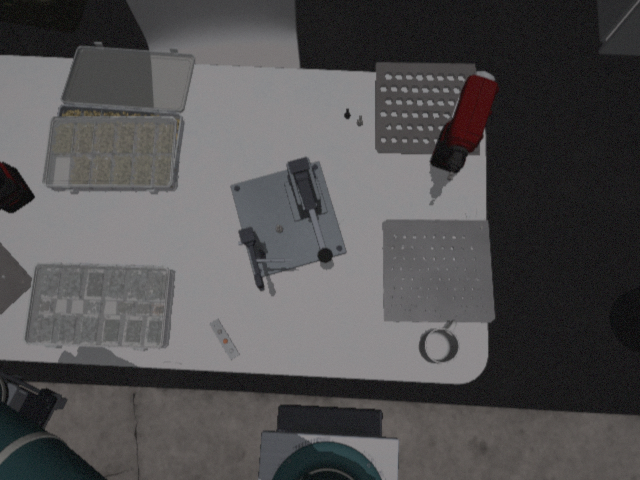

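View pics/wrist0.png

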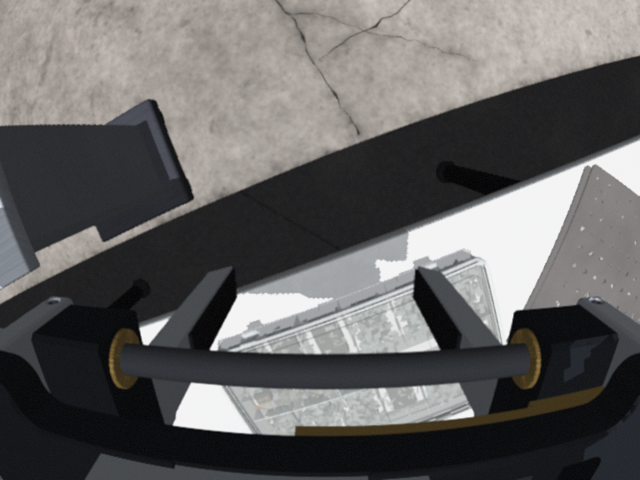

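```bash
cat > h.py <<'E'
import numpy as np,cv2
def load(n): return dict(np.load(n+".npz"))
def ray(c,u,v):
    K=c["camera_matrix"];T=c["world_from_camera"]
    d=T[:3,:3]@np.array([(u-K[0,2])/K[0,0],(v-K[1,2])/K[1,1],1]); return T[:3,3],d
def onz(c,u,v,z):
    o,d=ray(c,u,v); return o+d*(z-o[2])/d[2]
def dep(c,u,v):
    o,d=ray(c,u,v); return o+d*c["range_z"][int(round(v)),int(round(u))]
def two(c1,p1,c2,p2):
    o1,d1=ray(c1,*p1);o2,d2=ray(c2,*p2)
    A=np.stack([d1,-d2],1);t=np.linalg.lstsq(A,o2-o1,rcond=None)[0]
    a=o1+d1*t[0];b=o2+d2*t[1]; return (a+b)/2,np.linalg.norm(a-b)
def proj(c,p):
    T=np.linalg.inv(c["world_from_camera"]);q=T[:3,:3]@np.array(p)+T[:3,3];K=c["camera_matrix"]
    return K[0,0]*q[0]/q[2]+K[0,2],K[1,1]*q[1]/q[2]+K[1,2]
E
python3 - <<'E'
from h import *
t=load("top0");s=load("scene0")
a=cv2.resize(t["image"][140:310,210:370],None,fx=3.5,fy=3.5,interpolation=cv2.INTER_CUBIC)
b=cv2.resize(s["image"][150:280,230:390],None,fx=4.5,fy=4.5,interpolation=cv2.INTER_CUBIC)
cv2.imwrite("pics/a.png",a);cv2.imwrite("pics/b.png",b)
# base plate rect from depth+colour
for (u,v) in [(325,256),(303,165),(258,283),(248,235),(280,230)]: print((u,v),dep(t,u,v).round(1))
E
```

```text
(325, 256) [ 299.     8.1 1380.5]
(303, 165) [747.2  93.6 155.5]
(258, 283) [461.  165.  226.7]
(248, 235) [562.4 195.1 219.5]
(280, 230) [625.  149.6  17.4]
```

View pics/a.png

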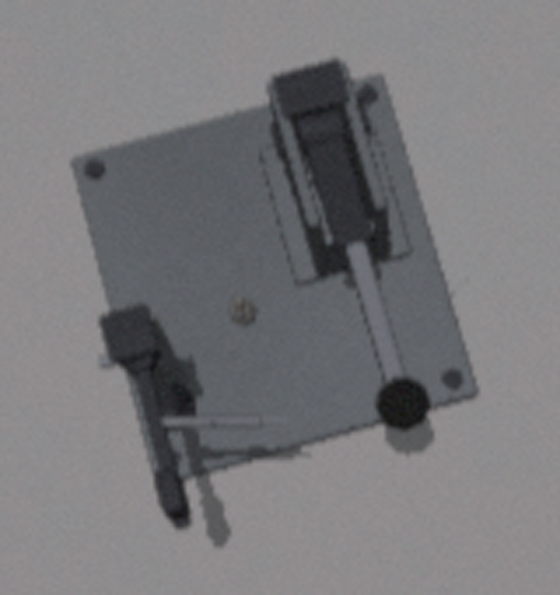

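View pics/b.png

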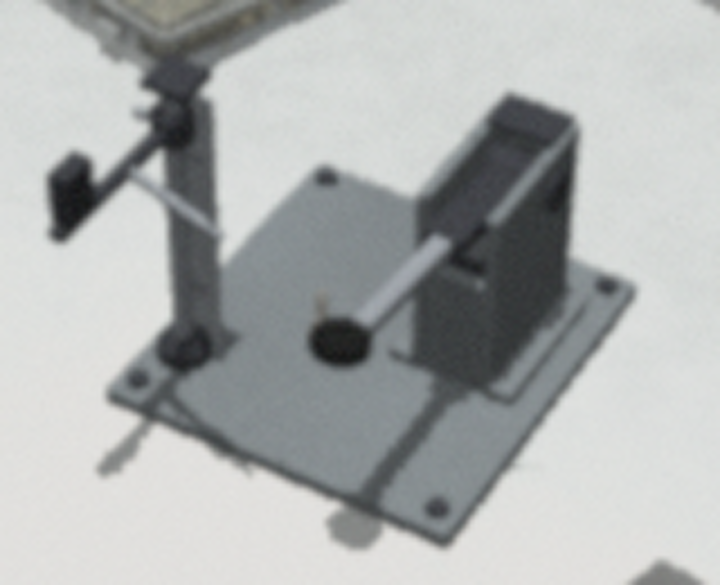

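```bash
cat > press.py <<'E'
from h import *
from scipy.optimize import least_squares
t=load("top0");s=load("scene0")
A=lambda x,y:(210+(x+.5)/3.5-.5,140+(y+.5)/3.5-.5)
B=lambda x,y:(230+(x+.5)/4.5-.5,150+(y+.5)/4.5-.5)
P=np.array([[170,175],[170,-60],[-80,-60],[-80,175]])
W=[onz(t,*A(*q),12)[:2] for q in[(72,160),(383,75),(478,395)]]+[onz(s,*B(*q),12)[:2] for q in[(325,166),(636,288),(443,537),(110,392)]]
M=np.concatenate([P[:3],P])
def f(p):
    c,n=np.cos(p[2]),np.sin(p[2]);return (M@np.array([[c,n],[-n,c]])+p[:2]-W).ravel()
o=least_squares(f,[550,80,0.2])
px,py,yaw=o.x
def w(x,y,z): c,n=np.cos(yaw),np.sin(yaw);return np.array([px+c*x-n*y,py+n*x+c*y,z])
def inp(p): c,n=np.cos(yaw),np.sin(yaw);d=np.array(p[:2])-[px,py];return np.array([c*d[0]+n*d[1],-n*d[0]+c*d[1],p[2]])
E
python3 - <<'E'
from press import *
print(o.x,f(o.x).reshape(-1,2).round(1))
pad,e=two(t,A(402,402),s,B(341,341));print("pad",pad,e,inp(pad))
pt,e=two(t,A(285,421),s,B(222,236));print("pointer",pt,e,inp(pt))
tb,e=two(t,A(173,500),s,B(70,192));print("tab",tb,e,inp(tb))
print("expected tab",w(-125,150,0),"pad dir")
for n,z in(("pointer",(-96,75)),): print(w(*z,0))
E
```

```text
[6.34614028e+02 6.31640246e+01 3.27814137e-01] [[ 3.2 -0.8]
 [ 2.5 -2.2]
 [ 0.4 -2.6]
 [-2.2  4.8]
 [ 1.4  0. ]
 [-1.8 -3.2]
 [-3.6  4. ]]
pad [543.55213592  32.81365853 151.21644153] 2.600356713956006 [-95.98473945   0.585432   151.21644153]
pointer [520.02010982 102.61306113 191.79318042] 2.44593443003008 [-95.79003105  74.24461299 191.79318042]
tab [466.08502483 163.84285103 211.82674733] 4.229921074204299 [-127.13856527  149.57953162  211.82674733]
expected tab [467.97432805 164.92949192   0.        ] pad dir
[519.57810682 103.26061796   0.        ]
```

```bash
cat > plan.py <<'E'
from press import *
from scipy.spatial.transform import Rotation as R
from cell import r
def delta(target,xdir):
    """tool-frame shift and turn (deg) to TCP target, y down, jaws along xdir (or -xdir)"""
    st=r.state();Rc=R.from_rotvec(st["tool_rot"]);p=st["position"]
    print("t",round(st["clock"],2),"pos",p.round(1),"Fw",st["wrist_force"].round(2),"gap",round(st["finger_gap"],1),"pressframe",inp(p).round(1),"q",st["joints"].round(2))
    print("shift tool",(Rc.inv().apply(np.array(target)-p)).round(1))
    for sg in(1,-1):
        x=np.array(xdir)*sg;y=np.array([0,0,-1.]);z=np.cross(x,y)
        Rt=R.from_matrix(np.stack([x,y,z],1));print("turn",np.degrees((Rc.inv()*Rt).as_rotvec()).round(1))
def d(x,y): return w(x,y,0)-w(0,0,0)
E
python3 - <<'E'
from plan import *
print(R.from_rotvec(r.state()["tool_rot"]).as_matrix().round(3))
delta(w(-98,0,185),d(1,0))
delta(w(-98,0,185),d(0,1))
E
```

```text
[[ 0.36  -0.    -0.933]
 [ 0.933 -0.001  0.36 ]
 [-0.001 -1.    -0.   ]]
t 0.15 pos [225.2 582.7 205. ] Fw [ 0.49 -0.56 -0.02] gap 94.2 pressframe [-220.3  623.7  205. ] q [-1.24  0.42 -0.01  1.61  0.    1.11 -0.05]
shift tool [-399.9   20.4 -494. ]
turn [ 0.  50.1 -0. ]
turn [-1.000e-01 -1.299e+02 -0.000e+00]
t 0.15 pos [225.2 582.7 205. ] Fw [ 0.49 -0.56 -0.02] gap 94.2 pressframe [-220.3  623.7  205. ] q [-1.24  0.42 -0.01  1.61  0.    1.11 -0.05]
shift tool [-399.9   20.4 -494. ]
turn [ -0.  -39.9  -0.1]
turn [ 1.000e-01  1.401e+02 -0.000e+00]
```

```bash
python3 -m crank '[[[0,-15,0],[0,8.3,0],0],[[0,-15,0],[0,8.3,0],0],[[0,-15,0],[0,8.3,0],0],[[0,-15,0],[0,8.3,0],0],[[0,-15,0],[0,8.3,0],0],[[0,-15,0],[0,8.3,0],0],[[0,0,0],[0,0,0],0],[[0,0,0],[0,0,0],0]]' 20
python3 - <<'E'
from plan import *
delta(w(-98,0,270),d(1,0))
E
```

```text
clock: 0.95
position: [224.7, 581.5, 295.1]
tool_rot: [-1.563, -0.239, 0.244]
wrist_force: [-0.5, 0.8, -0.3]
finger_gap: 33.7
t 0.95 pos [224.7 581.5 295.1] Fw [-0.53  0.84 -0.34] gap 33.7 pressframe [-221.2  622.7  295.1] q [-1.37  0.35  0.16  1.5  -0.06  1.29 -0.9 ]
shift tool [ 136.    27.7 -619.9]
turn [ 0.3 -1.2 -0.2]
turn [  0.4 178.8   0.4]
```

```bash
python3 -m crank '[[[8,0,-34],[0,0,0],0],[[8,0,-34],[0,0,0],0],[[8,0,-34],[0,0,0],0],[[8,0,-34],[0,0,0],0],[[8,0,-34],[0,0,0],0],[[8,0,-34],[0,0,0],0],[[8,0,-34],[0,0,0],0],[[8,0,-34],[0,0,0],0],[[8,0,-34],[0,0,0],0],[[8,0,-34],[0,0,0],0],[[8,0,-34],[0,0,0],0],[[8,0,-34],[0,0,0],0],[[8,0,-34],[0,0,0],0],[[8,0,-34],[0,0,0],0],[[8,0,-34],[0,0,0],0],[[8,0,-34],[0,0,0],0],[[0,0,0],[0,0,0],0],[[0,0,0],[0,0,0],0]]'
python3 - <<'E'
from plan import *
delta(w(-98,0,190),d(1,0))
E
```

```text
clock: 2.75
position: [533.0, 88.5, 281.0]
tool_rot: [-1.568, -0.292, 0.323]
wrist_force: [0.5, 0.0, 0.9]
finger_gap: 0.6
t 2.75 pos [533.   88.5 281. ] Fw [0.49 0.01 0.85] gap 0.6 pressframe [-88.1  56.7 281. ] q [-0.67  0.23  0.53  1.73 -0.1   1.23  0.27]
shift tool [-11.4  92.2 -54.6]
turn [ 0.9  3.6 -1.3]
turn [  -2.  -176.3   -1.4]
```

```bash
python3 -m crank '[[[-6,8,-28],[0.4,1.8,-0.6],0],[[-6,8,-28],[0.5,1.8,-0.6],0],[[0,25,0],[0,0,0],0],[[0,25,0],[0,0,0],0],[[0,20,0],[0,0,0],0],[[0,0,0],[0,0,0],0],[[0,0,0],[0,0,0],0]]'
python3 - <<'E'
from plan import *
delta(w(-98,0,160),d(1,0))
from cell import imaging
for n in("scene","top"):
    c=imaging.camera(n); np.savez(n+"1.npz",**c)
    x=c["image"][120:300,200:400] if n=="top" else c["image"][100:300,210:410]
    cv2.imwrite(f"pics/{n}1.png",cv2.resize(x,None,fx=3,fy=3,interpolation=cv2.INTER_CUBIC))
E
```

```text
clock: 3.45
position: [539.1, 36.0, 190.6]
tool_rot: [-1.552, -0.271, 0.278]
wrist_force: [-0.2, 0.1, 0.4]
finger_gap: 0.1
t 3.45 pos [539.1  36.  190.6] Fw [-0.17  0.1   0.4 ] gap 0.1 pressframe [-99.1   5.  190.6] q [-0.57  0.32  0.54  1.85 -0.19  1.03  0.4 ]
shift tool [ 1.1 30.6 -5.1]
turn [-0.1  1.3 -0.2]
turn [  -0.3 -178.7    0.2]
```

View pics/scene1.png

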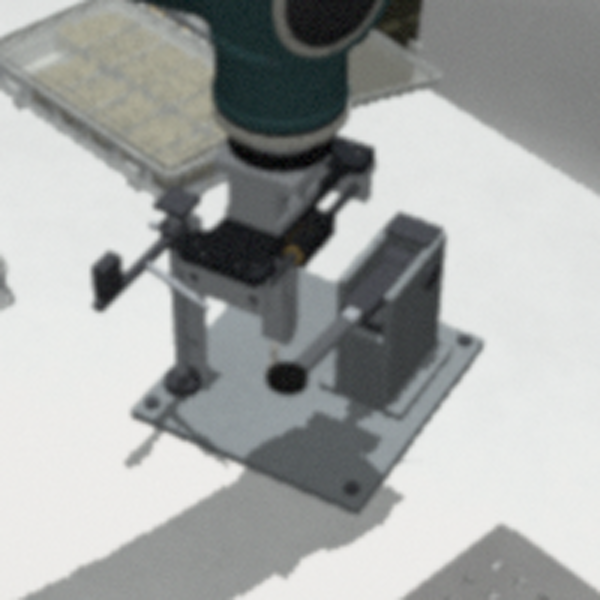

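View pics/top1.png

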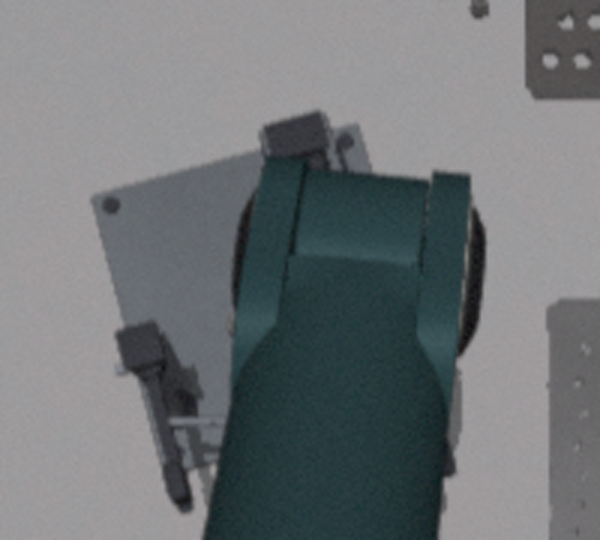

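```bash
python3 -m crank '[[[1,8,-4],[0,0,0],0],[[0,7,0],[0,0,0],0],[[0,5,0],[0,0,0],0],[[0,5,0],[0,0,0],0],[[0,0,0],[0,0,0],0]]';  python3 -m crank '[[[0,4,0],[0,0,0],0],[[0,4,0],[0,0,0],0],[[0,4,0],[0,0,0],0],[[0,0,0],[0,0,0],0]]'
python3 - <<'E'
from plan import *
delta(w(-99,0,140),d(1,0))
E
```

```text
clock: 4.05
position: [542.8, 32.9, 165.7]
tool_rot: [-1.551, -0.275, 0.275]
wrist_force: [-0.0, 0.1, 0.2]
finger_gap: 0.4
clock: 4.45
position: [542.9, 32.9, 152.8]
tool_rot: [-1.551, -0.275, 0.275]
wrist_force: [0.5, 0.8, 1.0]
finger_gap: 0.5
t 4.45 pos [542.9  32.9 152.8] Fw [0.49 0.76 0.97] gap 0.5 pressframe [-96.6   0.8 152.8] q [-0.54  0.37  0.53  1.88 -0.23  0.95  0.44]
shift tool [-2.5 12.8 -0.8]
turn [-0.1  1.3  0. ]
turn [   0.  -178.7    0.2]
```

Probably in contact. Continue in small steps, reading the force each few millimetres.

```bash
for i in 1; do python3 -m crank '[[[0,2,0],[0,0,0],0],[[0,2,0],[0,0,0],0],[[0,0,0],[0,0,0],0]]'; python3 -m crank '[[[0,2,0],[0,0,0],0],[[0,2,0],[0,0,0],0],[[0,0,0],[0,0,0],0]]'; done
python3 - <<'E'
from plan import *
delta(w(-99,0,140),d(1,0))
E
```

```text
clock: 4.75
position: [542.9, 32.8, 148.7]
tool_rot: [-1.551, -0.275, 0.275]
wrist_force: [0.6, -0.1, 0.3]
finger_gap: 0.4
clock: 5.05
position: [542.9, 32.8, 144.5]
tool_rot: [-1.551, -0.275, 0.275]
wrist_force: [-0.4, 0.3, 0.3]
finger_gap: 0.6
t 5.05 pos [542.9  32.8 144.5] Fw [-0.41  0.28  0.29] gap 0.6 pressframe [-96.6   0.7 144.5] q [-0.54  0.38  0.52  1.89 -0.23  0.93  0.44]
shift tool [-2.4  4.5 -0.7]
turn [-0.1  1.3  0. ]
turn [   0.  -178.7    0.2]
```

Run:
```python
from plan import *
from cell import imaging
c=imaging.camera("scene"); np.savez("scene2.npz",**c)
cv2.imwrite("pics/scene2.png",cv2.resize(c["image"][150:270,250:370],None,fx=5,fy=5,interpolation=cv2.INTER_CUBIC))
c=imaging.camera("wrist");cv2.imwrite("pics/wrist2.png",c["image"])
```

```text
(no output)
```

View pics/scene2.png

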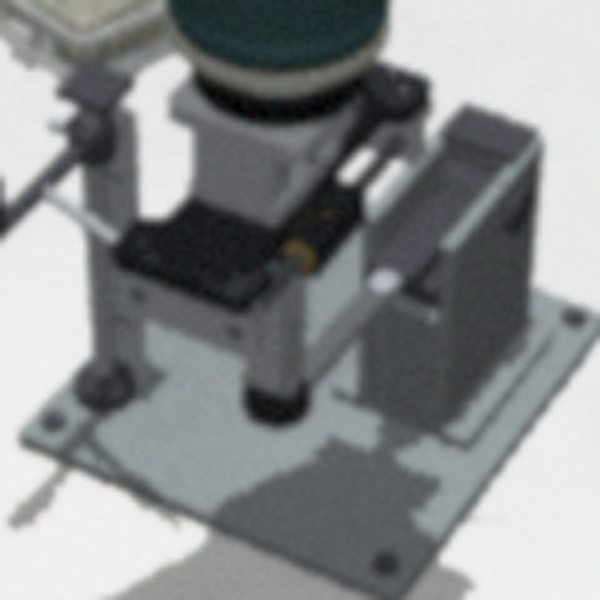

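View pics/wrist2.png

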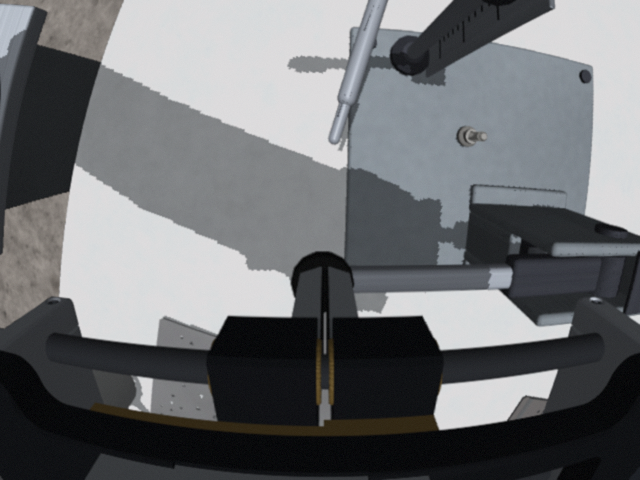

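The fingertips rest on the black pad (scene crop (277,390), wrist (323,270)); the pointer is clear, up at wrist (335,140). I'll keep pressing.

```bash
python3 -m crank '[[[0,2,0],[0,0,0],0],[[0,1,0],[0,0,0],0],[[0,0,0],[0,0,0],0]]'|egrep 'pos|force'; python3 -m crank '[[[0,2,0],[0,0,0],0],[[0,1,0],[0,0,0],0],[[0,0,0],[0,0,0],0]]'|egrep 'pos|force'
```

```text
position: [543.0, 32.8, 141.5]
wrist_force: [0.4, 0.5, 1.0]
position: [543.0, 32.7, 138.2]
wrist_force: [-0.8, -0.1, 1.6]
```

```bash
python3 -m crank '[[[0,2,0],[0,0,0],0],[[0,1,0],[0,0,0],0],[[0,0,0],[0,0,0],0]]'|egrep 'pos|force'; python3 -m crank '[[[0,2,0],[0,0,0],0],[[0,1,0],[0,0,0],0],[[0,0,0],[0,0,0],0]]'|egrep 'pos|force'
```

```text
position: [543.0, 32.7, 135.0]
wrist_force: [-0.4, 0.4, 2.1]
position: [543.0, 32.7, 132.0]
wrist_force: [-1.1, -0.6, 4.1]
```

```bash
python3 -m crank '[[[0,2,0],[0,0,0],0],[[0,0,0],[0,0,0],0]]'|egrep 'pos|force'
python3 - <<'E'
from cell import r
print(r.state()["wrist_force"])
E
```

```text
position: [542.9, 32.7, 130.2]
wrist_force: [-2.4, -0.2, 5.0]
[-2.44830626 -0.16590401  4.99765187]
```

```bash
python3 -m crank '[[[0,1,0],[0,0,0],0],[[0,0,0],[0,0,0],0]]'|egrep 'pos|force'; python3 -m crank '[[[0,0,0],[0,0,0],0]]'|egrep 'pos|force'
```

```text
position: [542.9, 32.7, 129.5]
wrist_force: [-2.5, -1.0, 6.6]
position: [543.0, 32.6, 129.6]
wrist_force: [-2.0, -0.9, 6.4]
```

```bash
python3 -m crank '[[[0,1.5,0],[0,0,0],0],[[0,0,0],[0,0,0],0],[[0,0,0],[0,0,0],0]]'|egrep 'pos|force'; python3 -m crank '[[[0,1,0],[0,0,0],0],[[0,0,0],[0,0,0],0],[[0,0,0],[0,0,0],0]]'|egrep 'pos|force'
```

```text
position: [542.9, 32.7, 128.7]
wrist_force: [-4.2, -0.6, 7.7]
position: [542.9, 32.7, 128.5]
wrist_force: [-3.2, -0.4, 7.9]
```

```bash
python3 -m crank '[[[0,2,0],[0,0,0],0],[[0,0.5,0],[0,0,0],0],[[0,0.5,0],[0,0,0],0]]'|egrep 'pos|force'
```

```text
position: [542.9, 32.6, 126.7]
wrist_force: [-6.9, -0.9, 16.7]
```

```bash
python3 -m crank '[[[0,0,0],[0,0,0],0]]'|egrep 'pos|force';python3 -m crank '[[[0,0,0],[0,0,0],0]]'|egrep 'pos|force'
```

```text
position: [542.9, 32.6, 127.0]
wrist_force: [-5.1, 0.6, 10.6]
position: [542.9, 32.6, 127.3]
wrist_force: [-4.6, -1.0, 10.9]
```

Firm (~11 N held, with a peak of 16.7 N). Retreat straight up and look.

```bash
python3 -m crank '[[[0,-5,0],[0,0,0],0],[[0,-20,0],[0,0,0],0],[[0,-35,0],[0,0,0],0],[[0,-35,0],[0,0,0],0],[[0,-35,0],[0,0,0],0],[[0,-35,0],[0,0,0],0],[[0,0,0],[0,0,0],40],[[0,0,0],[0,0,0],40]]'
python3 - <<'E'
from plan import *
delta(w(-125,150,270),d(0,1))
from cell import imaging
c=imaging.camera("scene"); np.savez("scene3.npz",**c)
cv2.imwrite("pics/scene3.png",cv2.resize(c["image"][150:270,230:390],None,fx=5,fy=5,interpolation=cv2.INTER_CUBIC))
c=imaging.camera("wrist");np.savez("wrist3.npz",**c);cv2.imwrite("pics/wrist3.png",c["image"])
E
```

```text
clock: 8.75
position: [542.6, 31.9, 297.6]
tool_rot: [-1.547, -0.275, 0.274]
wrist_force: [1.1, 0.0, -1.9]
finger_gap: 13.0
t 8.75 pos [542.6  31.9 297.6] Fw [ 1.1   0.01 -1.94] gap 13.0 pressframe [-9.720e+01  1.000e-01  2.976e+02] q [-0.59  0.21  0.57  1.72 -0.13  1.25  0.36]
shift tool [-24.5  28.4 150.4]
turn [ -0.2 -88.7   0.3]
turn [-0.3 91.3 -0.2]
```

View pics/scene3.png

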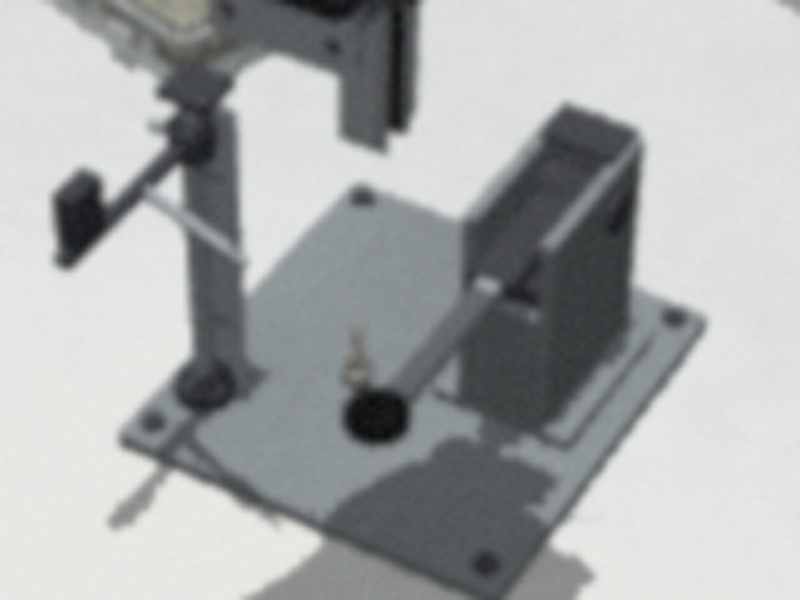

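View pics/wrist3.png

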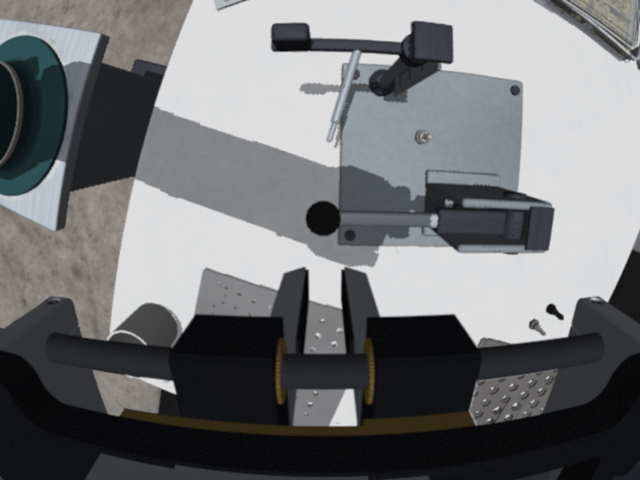

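```bash
python3 -m crank '[[[0,0,0],[0,8.5,0],50],[[0,0,0],[0,8.5,0],50],[[0,0,0],[0,8.5,0],50],[[0,0,0],[0,8.5,0],50],[[0,0,0],[0,8.5,0],50],[[0,0,0],[0,8.5,0],50],[[0,0,0],[0,8.5,0],50],[[0,0,0],[0,8.5,0],50],[[0,0,0],[0,8.5,0],50],[[0,0,0],[0,8.5,0],50],[[0,0,0],[0,5,0],50],[[0,0,0],[0,0,0],50],[[0,0,0],[0,0,0],50]]'
python3 - <<'E'
from plan import *
delta(w(-125,150,260),d(0,1))
# heights from scene rays at known press xy
s3=load("scene3")
C=lambda x,y:(230+(x+.5)/5-.5,150+(y+.5)/5-.5)
def zat(c,p,xy):
    o,dd=ray(c,*p);q=w(*xy,0)[:2]
    best=min(np.linspace(50,260,2101),key=lambda z:np.linalg.norm((o+dd*(z-o[2])/dd[2])[:2]-q))
    return best,np.linalg.norm((o+dd*(best-o[2])/dd[2])[:2]-q)
print("pad0",zat(s,B(341,341),(-97.8,0)))
print("pad now",zat(s3,C(376,416),(-100,0)))
print("ptr",zat(s3,C(245,264),(-96,75)),zat(s,B(222,236),(-96,75)))
print("tab",zat(s3,C(78,214),(-125,150)))
print("ptr top cam",zat(t,A(285,421),(-96,75)))
E
```

```text
clock: 10.15
position: [537.4, 31.4, 282.6]
tool_rot: [-1.36, 0.981, -0.956]
wrist_force: [-0.2, 0.3, -0.2]
finger_gap: 47.1
t 10.15 pos [537.4  31.4 282.6] Fw [-0.21  0.26 -0.21] gap 47.1 pressframe [-102.3    1.3  282.6] q [-0.78  0.27  0.81  1.74 -0.2   1.24 -1.17]
shift tool [-148.6   23.7  -22.7]
turn [  0.4 179.8   1.8]
turn [ 1.1 -0.2 -0.3]
pad0 (np.float64(153.4), np.float64(1.690803926252865))
pad now (np.float64(130.5), np.float64(1.4892012774542758))
ptr (np.float64(190.8), np.float64(1.100124917618469)) (np.float64(191.8), np.float64(1.9511705729892577))
tab (np.float64(210.0), np.float64(1.1527645203271586))
ptr top cam (np.float64(188.9), np.float64(0.21945660632904357))
```

```bash
python3 -m crank '[[[-25,2,-4],[0.5,0,0],50],[[-25,2,-4],[0.5,0,0],50],[[-25,2,-4],[0,0,0],50],[[-25,2,-4],[0,0,0],50],[[-25,2,-4],[0,0,0],50],[[-22,2,-3],[0,0,0],50],[[0,0,0],[0,0,0],50],[[0,0,0],[0,0,0],50]]'
python3 - <<'E'
from plan import *
delta(w(-125,150,194),d(0,1))
from cell import imaging
c=imaging.camera("wrist");np.savez("wrist4.npz",**c);cv2.imwrite("pics/wrist4.png",c["image"])
c=imaging.camera("scene"); np.savez("scene4.npz",**c)
cv2.imwrite("pics/scene4.png",cv2.resize(c["image"][120:260,200:380],None,fx=4,fy=4,interpolation=cv2.INTER_CUBIC))
E
```

```text
clock: 10.95
position: [464.1, 166.3, 268.2]
tool_rot: [-1.356, 0.955, -0.947]
wrist_force: [0.1, 0.6, -0.4]
finger_gap: 47.1
t 10.95 pos [464.1 166.3 268.2] Fw [ 0.06  0.57 -0.42] gap 47.1 pressframe [-128.3  152.6  268.2] q [-1.06  0.14  0.73  1.87 -0.11  1.17 -1.52]
shift tool [ 2.9 74.2  3.6]
turn [  -0.3 -179.    -0.5]
turn [ 0.3  1.  -0.2]
```

View pics/wrist4.png

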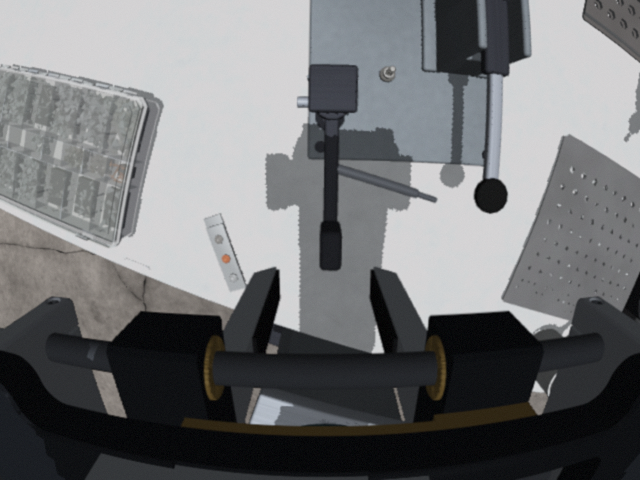

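View pics/scene4.png

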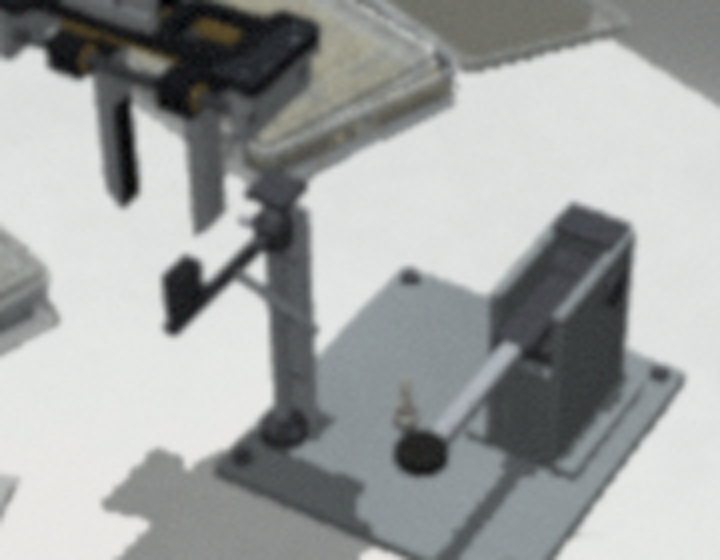

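```bash
cat >> h.py <<'E'
def rayw(c,u,v):
    K=c["camera_matrix"];T=c["world_from_camera"]
    a=np.array([(u-K[0,2])/K[0,0],(v-K[1,2])/K[1,1]]);th=np.linalg.norm(a)
    dc=np.array([*(a/th*np.tan(th)),1.]);return T[:3,3],T[:3,:3]@dc
def depw(c,u,v):
    o,d=rayw(c,u,v);return o+d*c["range_z"][int(round(v)),int(round(u))]
E
python3 - <<'E'
from press import *
c=load("wrist4")
for n,p in dict(tabtop=(331,232),tabtop2=(331,240),padc=(491,194),ptr=(434,199),ptr2=(428,197),post=(333,88),padL=(478,194),padR=(503,194)).items():
    q=depw(c,*p);print(n,q.round(1),inp(q).round(1))
E
```

```text
tabtop [480.8 169.5 226.8] [-111.4  150.2  226.8]
tabtop2 [476.2 167.8 227.8] [-116.3  150.1  227.8]
padc [541.9  33.7 131.3] [-97.2   1.9 131.3]
ptr [520.4 104.9 191.8] [-94.7  76.2 191.8]
ptr2 [520.1 109.6 191.8] [-93.4  80.9 191.8]
post [563.7 198.1 220.3] [-23.7 150.6 220.3]
padL [537.   46.4 131.9] [-97.8  15.6 131.9]
padR [546.6  23.  133.5] [-96.3  -9.7 133.5]
```

```bash
python3 -m crank '[[[1.5,12,2],[0,0.5,0],50],[[1.5,15,2],[0,0,0],50],[[0,15,0],[0,0,0],50],[[0,15,0],[0,0,0],50],[[0,12,0],[0,0,0],50],[[0,5,0],[0,0,0],50],[[0,0,0],[0,0,0],50],[[0,0,0],[0,0,0],50]]'
python3 - <<'E'
from plan import *
delta(w(-125,150,193),d(0,1))
from cell import imaging
c=imaging.camera("wrist");np.savez("wrist5.npz",**c);cv2.imwrite("pics/wrist5.png",c["image"])
E
```

```text
clock: 11.85
position: [471.3, 158.9, 187.9]
tool_rot: [-1.351, 0.968, -0.962]
wrist_force: [0.5, 0.7, -0.9]
finger_gap: 47.3
t 11.85 pos [471.3 158.9 187.9] Fw [ 0.45  0.69 -0.95] gap 47.3 pressframe [-123.8  143.3  187.9] q [-1.    0.26  0.71  1.96 -0.2   1.   -1.44]
shift tool [-6.7 -5.1 -1.2]
turn [  0.  180.    0.5]
turn [ 0.3 -0.  -0. ]
```

View pics/wrist5.png

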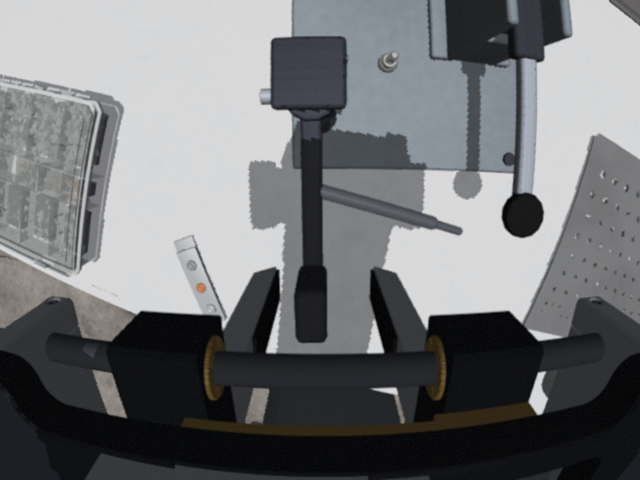

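```bash
python3 -m crank '[[[-3.5,-2,-1],[0,0,0],50],[[-3.5,-2,0],[0,0,0],50],[[0,0,0],[0,0,0],30],[[0,0,0],[0,0,0],30]]'
python3 - <<'E'
from plan import *
delta(w(-125,150,192),d(0,1))
from cell import imaging
c=imaging.camera("wrist");np.savez("wrist6.npz",**c);cv2.imwrite("pics/wrist6.png",c["image"][150:400,200:450])
for p in [(315,325),(325,325),(330,325)]: print(inp(depw(c,*p)).round(1))
E
```

```text
clock: 12.3
position: [468.5, 166.7, 193.8]
tool_rot: [-1.348, 0.967, -0.962]
wrist_force: [0.3, -0.7, -0.6]
finger_gap: 34.5
t 12.3 pos [468.5 166.7 193.8] Fw [ 0.27 -0.69 -0.57] gap 34.5 pressframe [-124.   151.5  193.8] q [-1.02  0.25  0.71  1.95 -0.19  1.01 -1.46]
shift tool [ 1.5  1.8 -1. ]
turn [  -0.2 -180.    -0.2]
turn [ 0.2  0.  -0.1]
[-131.6  156.8  225.2]
[-130.2  152.3  227.8]
[-130.8  150.1  226.7]
```

View pics/wrist6.png

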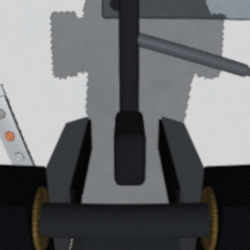

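```bash
python3 -m crank '[[[0.5,1.5,0],[0,0,0],25],[[0,0,0],[0,0,0],20],[[0,0,0],[0,0,0],15],[[0,0,0],[0,0,0],8],[[0,0,0],[0,0,0],8],[[0,0,0],[0,0,0],8],[[0,0,0],[0,0,0],8]]' 20
python3 - <<'E'
from plan import *
delta(w(-125,150,192),d(0,1))
E
```

```text
clock: 13.05
position: [469.1, 164.6, 192.2]
tool_rot: [-1.349, 0.966, -0.964]
wrist_force: [0.5, -1.4, 1.2]
finger_gap: 13.7
t 13.05 pos [469.1 164.6 192.2] Fw [ 0.49 -1.39  1.22] gap 13.7 pressframe [-124.   149.3  192.2] q [-1.01  0.25  0.71  1.96 -0.19  1.01 -1.45]
shift tool [-0.7  0.2 -1. ]
turn [  0.  180.    0.2]
turn [ 0.2 -0.  -0. ]
```

```bash
python3 -m crank '[[[0,4,0],[0,0,0],8],[[0,5,0],[0,0,0],8],[[0,5,0],[0,0,0],8],[[0,5,0],[0,0,0],8]]';python3 -m crank '[[[0,5,0],[0,0,0],8],[[0,5,0],[0,0,0],8],[[0,5,0],[0,0,0],8],[[0,5,0],[0,0,0],8],[[0,5,0],[0,0,0],8],[[0,5,0],[0,0,0],8],[[0,0,0],[0,0,0],8]]'
python3 - <<'E'
from plan import *
delta(w(-125,150,132),d(0,1))
from cell import imaging
c=imaging.camera("wrist");np.savez("wrist7.npz",**c);cv2.imwrite("pics/wrist7.png",c["image"])
c=imaging.camera("scene"); np.savez("scene7.npz",**c)
cv2.imwrite("pics/scene7.png",cv2.resize(c["image"][150:270,230:390],None,fx=5,fy=5,interpolation=cv2.INTER_CUBIC))
E
```

```text
clock: 13.45
position: [469.2, 164.6, 172.0]
tool_rot: [-1.348, 0.966, -0.964]
wrist_force: [0.0, -1.8, 2.7]
finger_gap: 14.2
clock: 14.15
position: [469.1, 164.6, 138.3]
tool_rot: [-1.349, 0.966, -0.964]
wrist_force: [3.3, -0.5, -4.9]
finger_gap: 14.2
t 14.15 pos [469.1 164.6 138.3] Fw [ 3.27 -0.47 -4.92] gap 14.2 pressframe [-124.   149.3  138.3] q [-0.97  0.33  0.68  2.01 -0.26  0.89 -1.39]
shift tool [-0.7  6.4 -1. ]
turn [ -0.  180.    0.2]
turn [ 0.1 -0.   0. ]
```

View pics/wrist7.png

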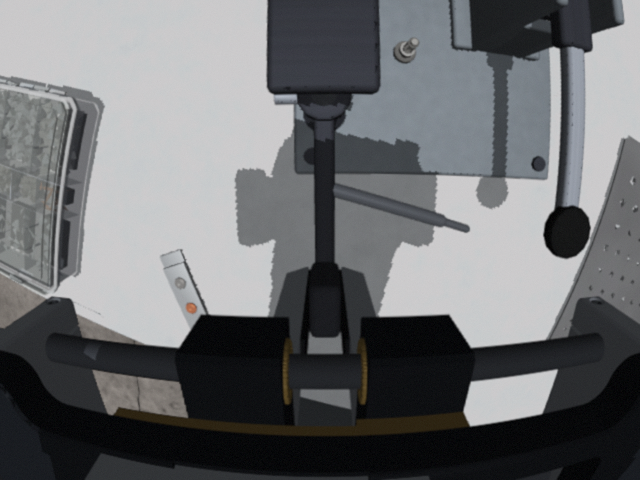

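View pics/scene7.png

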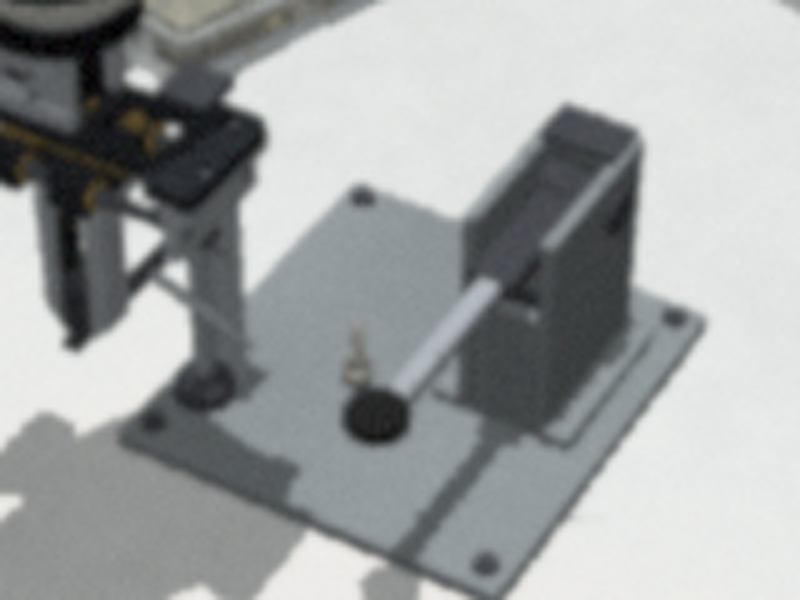

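```bash
cat > meas.py <<'E'
from press import *
import sys
def med(c,u,v,k=1):
    Z=c["range_z"][v-k:v+k+1,u-k:u+k+1];o,d=rayw(c,u,v);return inp(o+d*np.median(Z[Z>0]))
E
python3 - <<'E'
from meas import *
c=load("wrist7")
print("pad");[print(p,med(c,*p,2).round(1)) for p in[(567,229),(560,229),(575,229),(567,220),(567,238)]]
print("ptr");[print(p,med(c,*p,0).round(1)) for p in[(467,229),(465,228),(460,226),(455,224),(445,221),(430,216),(400,207)]]
print("tower",med(c,600,40,1).round(1)) 
print("plate",med(c,420,100,2).round(1))
print("table",med(c,120,320,1).round(1))
I=c["image"];cv2.imwrite("pics/w7z.png",cv2.resize(I[150:270,420:600],None,fx=4,fy=4,interpolation=cv2.INTER_CUBIC))
E
```

```text
pad
(567, 229) [-96.1   5.  132.9]
(560, 229) [-96.1  10.5 132.7]
(575, 229) [-96.   -1.5 132.9]
(567, 220) [-90.5   6.  132.9]
(567, 238) [-101.6    4.1  133.1]
ptr
(467, 229) [-95.   75.9 138.3]
(465, 228) [-94.5  76.9 138. ]
(460, 226) [-93.4  79.9 138. ]
(455, 224) [-92.6  82.5 137.2]
(445, 221) [-90.8  88.6 138.2]
(430, 216) [-88.   97.3 139.5]
(400, 207) [-83.6 113.  139.1]
tower [  75.5 -137.8   -0.4]
plate [-16.1  71.2  11.7]
table [-229.3  371.4    0. ]
```

View pics/w7z.png

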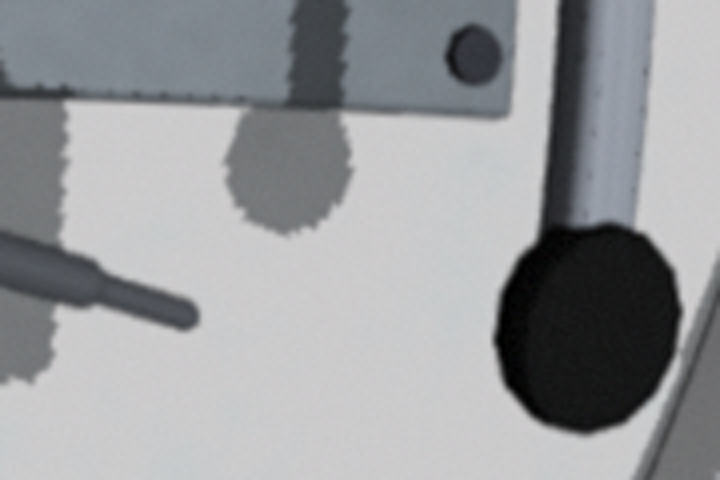

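```bash
python3 -m crank '[[[0,2,0],[0,0,0],8],[[0,2,0],[0,0,0],8],[[0,0,0],[0,0,0],8],[[0,0,0],[0,0,0],8]]'
python3 - <<'E'
from meas import *
from cell import imaging,r
c=imaging.camera("wrist");np.savez("wrist8.npz",**c);cv2.imwrite("pics/w8.png",cv2.resize(c["image"][170:270,440:600],None,fx=5,fy=5,interpolation=cv2.INTER_CUBIC))
c=imaging.camera("scene"); np.savez("scene8.npz",**c)
cv2.imwrite("pics/s8.png",cv2.resize(c["image"][195:255,255:335],None,fx=10,fy=10,interpolation=cv2.INTER_CUBIC))
print(r.state()["position"])
E
```

```text
clock: 14.65
position: [469.2, 164.6, 134.8]
tool_rot: [-1.348, 0.966, -0.964]
wrist_force: [0.4, -0.6, -0.4]
finger_gap: 13.7
[469.16601121 164.57111792 134.83081815]
```

View pics/w8.png

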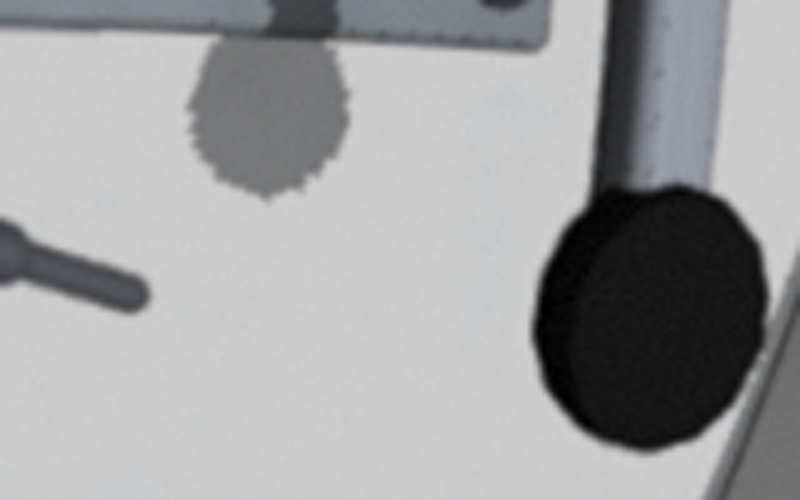

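View pics/s8.png

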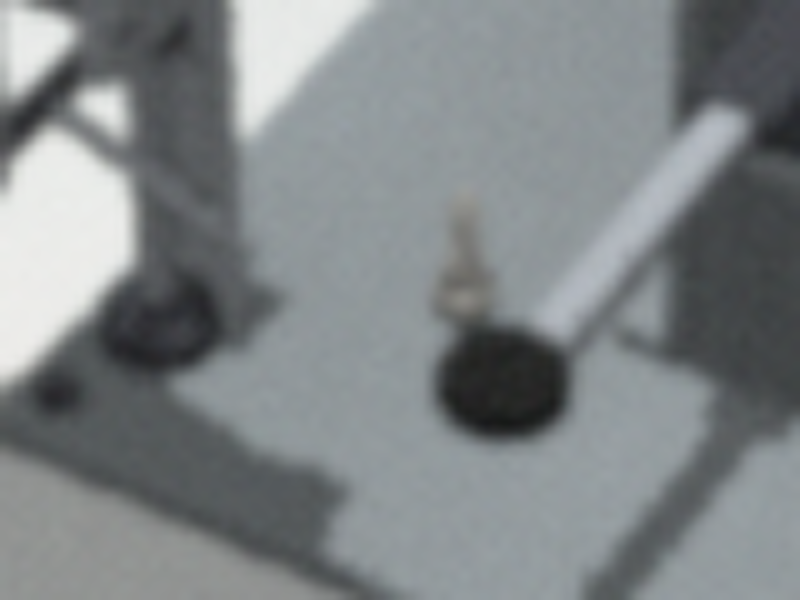

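```bash
cat >> meas.py <<'E'
def zfit(od,xy):
    o,d=od;q=w(*xy,0)[:2];a=d[:2]/d[2];b=q-o[:2]
    h=a@b/(a@a);return o[2]+h,np.linalg.norm(a*h-b)
def tri(a,b):
    o1,d1=a;o2,d2=b;T=np.linalg.lstsq(np.stack([d1,-d2],1),o2-o1,rcond=None)[0]
    p,q=o1+d1*T[0],o2+d2*T[1];return inp((p+q)/2).round(1),np.linalg.norm(p-q).round(1)
E
python3 - <<'E'
from meas import *
c=load("wrist8");s8=load("scene8");t0=load("top0")
pw=rayw(c,573.8,233.2);ps=ray(s8,305.0,231.6);tw=rayw(c,469.6,228.4);ts=ray(s8,255+24.5,195+25.0)
print("pad depth",med(c,574,233,2).round(1),"tip depth",med(c,468,228,0).round(1),med(c,464,226,0).round(1))
print("pad wrist",zfit(pw,(-100,0)),"scene",zfit(ps,(-100,0)),tri(pw,ps))
print("tip wrist",zfit(tw,(-96,75)),"scene",zfit(ts,(-96,75)),tri(tw,ts))
c4=load("wrist4")
# tab & post in wrist 4 as yaw check
print("tip w4",zfit(rayw(c4,436,199.5),(-96,75)),"pad w4",zfit(rayw(c4,491,195),(-100,0)))
for n in("wrist7","wrist8"): 
    T=load(n)["world_from_camera"];print(inp(T[:3,3]).round(0))
E
```

```text
pad depth [-97.6   1.8 132.9] tip depth [-94.5  75.2 134.3] [-93.8  77.  132.9]
pad wrist (np.float64(129.9467693963039), np.float64(1.6169130521052666)) scene (np.float64(134.57127470486785), np.float64(1.9564767436891972)) (array([-97.4,   0.2, 131.8]), np.float64(1.8))
tip wrist (np.float64(134.36295707857005), np.float64(1.4816282370352905)) scene (np.float64(133.3902542583329), np.float64(1.6252021896251183)) (array([-95. ,  73.8, 133.2]), np.float64(0.1))
tip w4 (np.float64(191.30491218885612), np.float64(1.032545890366681)) pad w4 (np.float64(126.80850253773366), np.float64(1.2654185006445033))
[-51. 150. 318.]
[-51. 150. 314.]
```

```bash
python3 -m crank '[[[0,0,0],[0,0,0],20],[[0,0,0],[0,0,0],40],[[0,0,0],[0,0,0],40],[[0,0,0],[0,0,0],40],[[0,0,0],[0,0,0],40],[[0,-15,0],[0,0,0],40],[[0,-25,0],[0,0,0],40],[[0,-30,0],[0,0,0],40],[[0,-30,0],[0,0,0],40],[[28,0,0],[0,0,0],40],[[28,0,0],[0,0,0],40],[[28,0,0],[0,0,0],40],[[28,0,0],[0,0,0],40],[[0,0,0],[0,0,0],40],[[0,0,0],[0,0,0],40]]'
python3 - <<'E'
from meas import *
from cell import imaging,r
c=imaging.camera("wrist");np.savez("wrist9.npz",**c);cv2.imwrite("pics/w9.png",c["image"])
print(inp(r.state()["position"]),inp(c["world_from_camera"][:3,3]))
E
```

```text
clock: 16.25
position: [505.9, 55.7, 239.5]
tool_rot: [-1.349, 0.965, -0.962]
wrist_force: [-0.6, 0.1, 0.1]
finger_gap: 37.4
[-124.33089393   34.40634101  239.48422492] [-51.04616766  35.37037591 418.7488284 ]
```

View pics/w9.png

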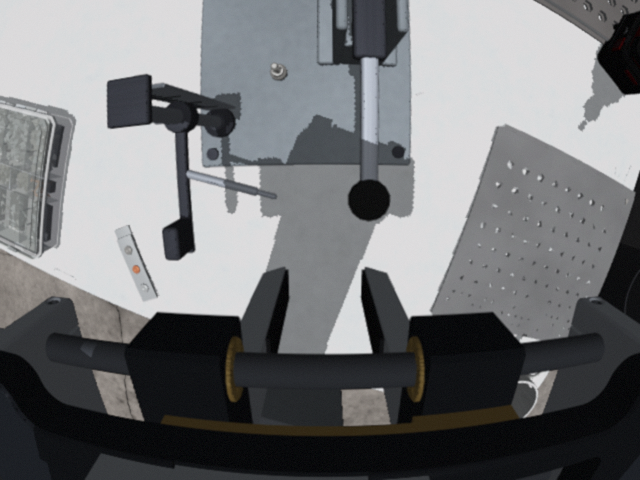

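Run:
```python
from meas import *
c=load("wrist9");c8=load("wrist8");c4=load("wrist4")
print("pad",[med(c,u,v,2).round(1) for u,v in[(368,199),(362,199),(375,199),(368,206)]])
print("tip",[med(c,u,v,0).round(1) for u,v in[(275,196),(273,196),(271,195),(268,194),(264,193)]])
def padc(c,x0,x1,y0,y1):
    g=c["image"][y0:y1,x0:x1].max(2);m=(g<32).astype(np.uint8)
    n,l,st,ce=cv2.connectedComponentsWithStats(m);k=1+np.argmax(st[1:,4])
    return ce[k]+[x0,y0],st[k]
print(padc(c,335,400,170,230),padc(c4,465,515,165,225))
cv2.imwrite("pics/w9z.png",cv2.resize(c["image"][170:230,240:400],None,fx=5,fy=5,interpolation=cv2.INTER_CUBIC))
cv2.imwrite("pics/w4z.png",cv2.resize(c4["image"][165:225,410:520],None,fx=6,fy=6,interpolation=cv2.INTER_CUBIC))
```

```text
pad [array([-97.3,   1.7, 133.1]), array([-97.4,   6.4, 132.8]), array([-97.3,  -3.9, 132.9]), array([-103. ,    1.5,  132.8])]
tip [array([-95. ,  74.3, 133.1]), array([-94.7,  75.6, 134.8]), array([-94. ,  77.3, 133.8]), array([-93.2,  79.7, 134. ]), array([-92.4,  82.8, 134.1])]
(array([368.46740859, 199.46104928]), array([  14,   10,   40,   40, 1258], dtype=int32)) (array([490.22822086, 195.05766871]), array([ 10,  14,  31,  33, 815], dtype=int32))
```

View pics/w9z.png

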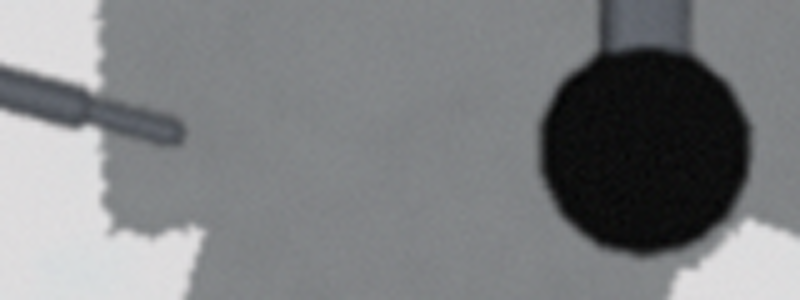

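View pics/w4z.png

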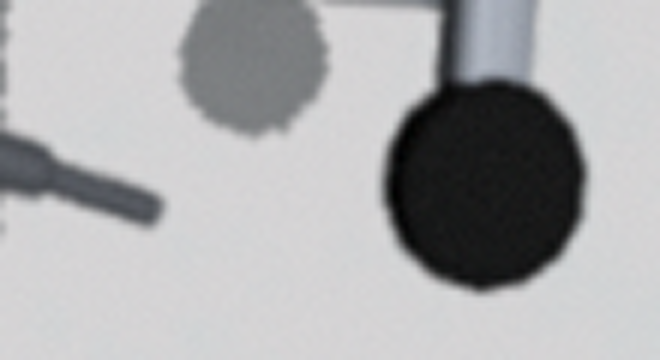

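Run:
```python
from meas import *
from cell import r
c=load("wrist9");c8=load("wrist8")
print("pad",tri(rayw(c,368.8,199.7),rayw(c8,573.8,233.2)))
print("tip",tri(rayw(c,276.6,196.1),rayw(c8,469.6,228.4)))
s=r.state();print(s["clock"],s["wrist_force"],s["joint_vel"].round(3))
```

```text
pad (array([-98.1,   0.9, 131.6]), np.float64(0.1))
tip (array([-95.3,  73.2, 131.9]), np.float64(0.1))
16.3 [-0.26869746  0.17964503 -0.17820323] [-0.013 -0.003 -0.007  0.001  0.002 -0.001 -0.005]
```

```bash
python3 -m crank '[[[0,0,0],[0,0,0],40],[[0,0,0],[0,0,0],40]]'; python3 -c "
from cell import r
print(r.finish_job())"
```

```text
clock: 16.5
position: [505.5, 57.3, 239.4]
tool_rot: [-1.349, 0.964, -0.96]
wrist_force: [-0.0, -0.2, 0.5]
finger_gap: 37.8
the job is handed in; nothing more can be done
None
```

The lever is pressed down onto the nut and left there. The marker's pointer is level with the pad top to within about 1 mm. I handed the job in at 16.5 s with the gripper open and clear of everything.

- **Press:** I pushed the pad down with the shut fingers. The force began to rise at a pad height of about 132 mm, and I stopped at about 11 N held, with the fingertips at about 127 mm. One reading during the last step peaked at 16.7 N. That is above the 8–15 N band but below the 25 N limit. After release, the pad rose again to about 132–133 mm.
- **Marker:** I gripped the tab, lowered it about 57 mm and let go.
- **Last checks:** Two measurements from the final wrist views agree within about 1 mm but differ in sign.
  - Depth from directly overhead: pad 132.9 mm and pointer centre about 132.1 mm (top surface 134.0 mm, less an estimated 2 mm radius).
  - Two-view triangulation: pad 131.6 mm, pointer tip 131.9 mm.
- **Less consistent readings:** Earlier single-ray estimates of the pad height scattered more, from about 127 to 135 mm, so I relied on the two methods above.
- **Bystanders:** The arm never worked near the mug, strip or mandrel. I did not measure their positions again at the end.

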